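# Lock a die block on its shoe with a hairpin spring clip

## Task

Set the slotted dark grey die block down gently over the upright stud of the die shoe, flat on the shoe between its two keeper bars, and let it go. Then take the hairpin spring clip by its red tail and slide it flat along the top of the die block, legs first, under the stud's head, until the legs spring open over the stud's shank and snap shut behind it and the coil rests against the shank: push only as hard as the snap needs, never ram the clip against the stud, and leave it there, released. Leave the other tools and parts on the worktop where they are.

Things in the scene. Friction and masses are not known exactly. Their poses are not given: they have to be found in the camera images.
- shoe_seat (a point): Centre of the flat top of the die shoe, a grey steel plate 160 x 88 x 20 mm fixed on the worktop; 20 mm above the worktop; x along its T-slot, away from the robot, z up. Two dark keeper bars, 8 mm high, 64 mm long in y, lie across it with inner faces at x = -45 and +45 mm: the 84 mm die block goes between them, flat on this face.
- slot_mid (a point): Middle of the shoe's T-slot, 46 mm above the worktop (the seated die block's top), axes as shoe_seat. A bright steel stud (stud_c0) stands in the slot at y = 0 but was set by hand: it is anywhere from x = -14 to +14 mm of here, not measured. It is clamped fast. Shank 10 mm thick, bare for 10 mm above here, then a domed head 15 mm wide, top at 17.5 mm.
- die: Loose dark grey steel die block, 84 (x) x 52 (y) x 26 mm high, about 0.7 kg, the same either end. Origin: centre of its underside; x along its length, z up. A slot through it from top to bottom, centred, 48 mm long in x and 19 mm wide in y, clears the stud's head wherever the stud stands. Grip it across its 52 mm width. Starts flat on the worktop.
- clip: Loose hairpin spring clip, flat, 65 mm long, about 70 g. Origin: underside, centre of the pocket between its legs: the stud's axis is here when home. x points along the legs, z up. Steel coil x = -18 to -5 mm, 13 wide, 6 high: its front meets the shank when home. Two 4 mm wire legs leave its sides. Starts flat on the worktop.
- clip_tail (a point): Middle of the clip's red plastic-dipped tail, 33 mm behind the clip's origin and 4.5 mm above its underside, axes as the clip's. The tail is a block 30 mm long (x), 16 mm wide (y), 9 mm high: grip it here across y.
- clip_waist (a point): Midpoint of the clip's waist, 5.5 mm ahead of its origin, where the legs are 6.4 mm apart; behind it they bow to 10.6, ahead they flare to 21 mm apart at tips 11 mm further on. Pushed along +x the flares meet the shank with the origin 10 mm short of the stud's axis; the push peaks at about 4 to 7 N when not pressed down on the block, drops as the waist snaps past, then climbs at the coil. Over 12 N at the coil (clip_c0) is ramming.
- clip_leg_l (a joint): How far the clip's +y leg is sprung open about the coil, rad: 0 relaxed, about 0.1 as the waist passes over the shank, about 0 again when home.
- clip_leg_r (a joint): The same for the clip's -y leg.
- punch: Bystander: hand punch lying on the worktop, red handle 22 mm thick, steel tip, 150 mm long along its x. Origin: under the front end of the handle.
- locpin: Bystander: white ceramic locating pin, 19 mm wide at the foot, 36 mm tall, standing upright. Origin: centre of its foot.
- nut: Bystander: brass retainer nut, 29 mm across, 12 mm high, lying flat. Origin: centre of its underside.
- button: Bystander: dark steel round die button, 38 mm across, 20 mm high. Origin: centre of its underside.
- tray: Bystander: grey open parts tray, 130 (x) x 90 (y) x 30 mm, with two steel dowels in it. Origin: centre of its underside.
- mallet: Bystander: mallet with a wooden handle and yellow head, 240 mm long along its x. Origin: on the worktop under its middle.
Things that resemble listed ones, but are neither listed nor needed, are in the scene too. What is meant by the die is not turquoise, white or yellow, and is the larger of those in its own colour.

How it is judged:
On the way, in this order (a step that is already met when the one before it is completed fails the run):
1. the die block lies flat on the shoe over the stud, between the keeper bars, let go (x of die in the frame of shoe_seat between -0.005 and 0.005 m and y of die in the frame of shoe_seat between -0.0055 and 0.0055 m and z of die in the frame of shoe_seat between -0.002 and 0.002 m and angle between the x axis of die and the x axis of shoe_seat, either way round below 0.15 rad and angle between die's own z axis and vertical below 0.05 rad and contact force between the fingers and die below 0.5 N and linear speed of die below 0.02 m/s), for 0.2 s.
2. with the block in place, the clip's legs are sprung open over the stud's shank (x of die in the frame of shoe_seat between -0.005 and 0.005 m and y of die in the frame of shoe_seat between -0.0055 and 0.0055 m and z of die in the frame of shoe_seat between -0.002 and 0.002 m and angle between the x axis of die and the x axis of shoe_seat, either way round below 0.15 rad and angle between die's own z axis and vertical below 0.05 rad and value of joint each of clip_leg_l, clip_leg_r above 0.03 rad and horizontal distance between clip and stud_c0 below 0.012 m), for 0.02 s.
At the end, for the whole second after the job is handed in: Die block flat on the shoe over the stud (2 mm in height, 5 mm in x and y, 0.15 rad); clip flat on it, pocket within 2.5 mm of the stud's axis, legs shut (under 0.04 rad); all at rest and let go; the six bystanders within 15 mm of their starts, the pin standing (x of die in the frame of shoe_seat between -0.005 and 0.005 m and y of die in the frame of shoe_seat between -0.0055 and 0.0055 m and z of die in the frame of shoe_seat between -0.002 and 0.002 m and angle between the x axis of die and the x axis of shoe_seat, either way round below 0.15 rad and angle between die's own z axis and vertical below 0.05 rad and horizontal distance between clip and stud_c0 below 0.0025 m and z of clip in the frame of shoe_seat between 0.023 and 0.031 m and value of joint each of clip_leg_l, clip_leg_r below 0.04 rad and angle between clip's own z axis and vertical below 0.15 rad and linear speed of each of clip, die below 0.02 m/s and distance of each of punch, locpin, nut, button, tray, mallet from where it was at the start of the episode below 0.015 m and angle between locpin's own z axis and vertical below 0.3 rad); the robot touches nothing.
It fails at once if the coil of the clip (clip_c0) is rammed against the stud (over 12 N) (contact force between clip_c0 and shoe above 12 N).
It fails at once if the die block is dropped or jammed on the shoe or stud (over 60 N) (contact force between die and shoe above 60 N).
It fails at once if a bystander is knocked away (distance of any of punch, locpin, nut, button, tray, mallet from where it was at the start of the episode above 0.03 m).
It also fails if it takes over 67 s, if anything falls off the work surface, if the arm or the gripper's body presses on something with over 40 N, if the wrist force passes 120 N, or if a joint passes its speed limit or range.

## Robot

A 6-joint arm with a two-finger parallel gripper is mounted at the origin on the work surface. World frame = base frame: x ahead of the robot, y to its left, z up, the work surface at z = 0. Lengths are in m, angles in rad, forces in N, time in s.
With the tool pointing down it reaches from about 0.375 to 0.9 m from the base axis. Payload 3.1 kg.
Tool frame: the origin (TCP) lies midway between the tips of the shut fingers; the grasp point (between the pads) lies 19 mm behind it; x points along the fingers, z is the direction in which the jaws open and shut, and the axes are right-handed (so a half turn about x gives the same grasp; the last joint's range is limited). The gripper opens to 85 mm and grips with 20 to 120 N. Pads are 22 mm wide; open, the fingers measure 114 mm over their backs; the gripper's body (76 mm by 85 mm) begins 54 mm behind the grasp point. The pads swing forward as they close: fully open they stand 13 mm farther back than shut.
Start: joints at [-1.528, 0.527, 1.433, -0, 1.181, -0.178], TCP at [0.138, -0.61, 0.231] pointing down, gripper open.
Joint ranges: [-3.08, 3.08], [-0.75, 2.2], [0.22, 2.44], [-1.43, 4.57], [0, 2.65], [-2.85, 2.85]. Speed limits (rad/s): [2.79, 2.79, 3.14, 3.14, 3.14, 3.14].

## Interface

Orientations are given as a unit quaternion [x, y, z, w].
In Python, from station import telemetry, optics, manip gives the robot as it stands.
- The arm moves only by the tool step_arm, never from a script. Its argument "commands" is a list of rows, each a list of 4 numbers: the shift along the tool's x, y, z in m, then the turn about the tool's x in rad. A call has 1 to 8 rows; each row is the pose to reach, as a shift and turn from the pose measured when the call began, along the tool's axes at that moment; what a row does not reach only later rows make up. A row lasts 1/12 s, in which the tool goes at most 41.7 mm and 7.16 degrees, less where a joint would pass 70% of its speed; a pose out of reach is approached as far as the arm can. A call with a gripper value outside its range is refused whole. "jaw" is the finger opening in m, from 0 to 0.0854, set as the call begins (left out, the last holds). The fingers move at their own pace and stop on an object; "grip_force" is the grip in N (left out, the last holds). Time passes only in rows, so rows that repeat a pose let the fingers close. It gives the time, the measured TCP pose, the force and the opening at its end, in the units of the state.
- telemetry.sense(): the state, without advancing time (a new reading comes with each control period).
- optics.snapshot(name): name is "scene" or "top" or "wrist"; returns the picture (420x560x3 uint8, red, green, blue); there is no depth.
- optics.camera_params(name): a dict with "mtx" (3x3 intrinsics, pixels), "origin" and "attitude" of the camera in the world. Camera axes: x right, y down, z forward; pixel columns grow to the right and rows downward; lengths in m; the calibration is good to about 2 mm. A picture is of the moment at which its call begins: read the wrist's pose just before it. camera_params takes no time and is no camera call; for the wrist camera it gives the pose at the moment of the call.
- manip.sign_off(): hands the job in, once; it reports no verdict.
The state is a dict: "t": time; "q": joint angles; "qd": joint speeds; "tau": joint torques, N m; "tcp_pos": TCP position; "tool_rot": TCP orientation; "force": force on the tool from outside, world axes, zero at the start; "ft_torque": the same for the moment, N m; "finger_gap": opening from 0.0 (shut) to 1.0 (fully open).
Only numpy, scipy, OpenCV 4.12 (cv2) and the standard library are available. Lean on these libraries where they do the work, as an engineer would, in place of code of your own. Each camera call takes 0.05 s, during which the arm holds its last target.

## Working session

There is one attempt and no reset: what is moved stays moved. The work goes in short steps, Python scripts to look and compute and a tool call to move; the robot and the scene stay as the last step left them, time stands still between calls to the robot, and variables do not carry over. Pictures are saved under pics/ and viewed, and the job is handed in when it is done.

Besides the shell and the picture viewer there is one more tool, called after "Request:" by a JSON object that holds its "method" and its "body". step_arm: Moves the arm, as the interface text tells. Its arguments: {"type":"object","properties":{"commands":{"type":"array","items":{"type":"array","items":{"type":"number"}}},"jaw":{"type":"number"},"grip_force":{"type":"number"}},"required":["commands"]}

```bash
mkdir -p pics; ls; python3 - <<'E'
from station import telemetry, optics, manip
import cv2
s=telemetry.sense();print({k:s[k] for k in('t','q','tcp_pos','tool_rot','force','finger_gap')})
for n in('scene','top','wrist'):
    c=optics.camera_params(n);print(n,c)
    im=optics.snapshot(n);cv2.imwrite(f'pics/{n}0.png',im[:,:,::-1])
E
```

```text
pics
{'t': 0.0, 'q': array([-1.52749074e+00,  5.28470034e-01,  1.43394629e+00,  2.44999578e-05,
        1.18142543e+00, -1.78481970e-01]), 'tcp_pos': array([ 0.13749715, -0.60892286,  0.23031728]), 'tool_rot': array([ 0.44220201,  0.55277668, -0.44099354,  0.55174272]), 'force': array([0.68824479, 0.1925193 , 1.1067461 ]), 'finger_gap': 0.9997810144792958}
scene {'mtx': array([[508.36513472,   0.        , 282.68690873],
       [  0.        , 508.36513472, 212.147489  ],
       [  0.        ,   0.        ,   1.        ]]), 'origin': array([1.09679675e+00, 1.32939751e-04, 1.00787783e+00]), 'attitude': array([ 0.72391621,  0.63156674, -0.18413553, -0.2077568 ])}
top {'mtx': array([[409.43445282,   0.        , 275.56339321],
       [  0.        , 409.43445282, 212.40906818],
       [  0.        ,   0.        ,   1.        ]]), 'origin': array([0.2897128 , 0.06656745, 1.21555986]), 'attitude': array([ 0.71096516, -0.69763869,  0.0675649 , -0.0571295 ])}
wrist {'mtx': array([[305.97266835,   0.        , 279.4232616 ],
       [  0.        , 305.97266835, 212.82376532],
       [  0.        ,   0.        ,   1.        ]]), 'origin': array([ 0.20694592, -0.59424242,  0.37340879]), 'attitude': array([ 0.77349207, -0.61800795, -0.08863919,  0.10917547])}
```

View pics/scene0.png

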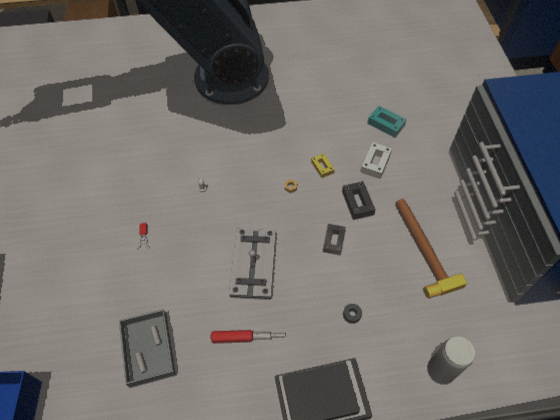

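View pics/top0.png

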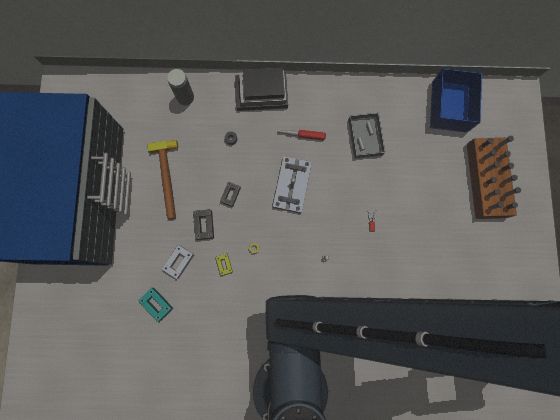

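View pics/wrist0.png

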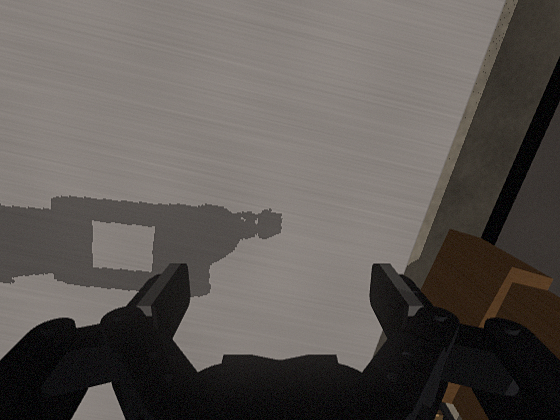

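The scene shows five slotted blocks (scene-camera pixels):
- Large dark grey at (358,200).
- Small dark grey at (334,239).
- White at (376,159).
- Yellow at (322,165).
- Turquoise at (387,121).

By the description I choose the large dark grey one at (358,200), which is (203,225) in top. The shoe is at (254,263) and the clip at (143,235).

```bash
cat > h.py <<'E'
import numpy as np, cv2
from scipy.spatial.transform import Rotation as R
from station import telemetry, optics, manip
def ray(c,px):
    K=c['mtx']; d=np.linalg.inv(K)@np.array([px[0],px[1],1.]); return R.from_quat(c['attitude']).apply(d)
def w(c,px,z):
    d=ray(c,px); o=c['origin']; return o+d*(z-o[2])/d[2]
def proj(c,p):
    q=R.from_quat(c['attitude']).inv().apply(np.asarray(p)-c['origin']); u=c['mtx']@q; return u[:2]/u[2]
def crop(im,x0,y0,x1,y1,f,name,bgr=True):
    a=im[y0:y1,x0:x1]
    cv2.imwrite('pics/'+name,cv2.resize(a,None,fx=f,fy=f,interpolation=cv2.INTER_CUBIC))
E
python3 - <<'E'
from h import *
for n,boxes in {'scene':[(300,150,400,260),(215,215,295,310),(110,170,220,260)],'top':[(180,175,250,280),(265,145,320,220),(310,200,390,270)]}.items():
    im=cv2.imread(f'pics/{n}0.png')
    for i,b in enumerate(boxes): crop(im,*b,6 if i!=0 else 5,f'{n}c{i}.png')
c=optics.camera_params('scene');t=optics.camera_params('top')
for nm,a,b,z in[('die',(358,200),(203,225),.026),('shoe',(254,263),(292,185),.02),('tail',(143,229),(372,226),.009),('small',(334,239),(230,195),.02),('pin',(202,185),(325,258),.02),('nut',(290,185),(254,248),.01)]:
    print(nm,w(c,a,z),w(t,b,z))
E
```

```text
die [0.47365128 0.25661013 0.026     ] [0.46038551 0.26252991 0.026     ]
shoe [0.59922997 0.00089835 0.02      ] [0.58785516 0.00281608 0.02      ]
tail [ 0.47344032 -0.24068428  0.009     ] [ 0.46981532 -0.23824566  0.009     ]
small [0.56448746 0.18326519 0.02      ] [0.55319635 0.18758649 0.02      ]
pin [ 0.37697534 -0.10011229  0.02      ] [ 0.37120635 -0.09569706  0.02      ]
nut [0.39873938 0.1083567  0.01      ] [0.39732453 0.11219944 0.01      ]
```

```bash
python3 - <<'E'
import cv2,numpy as np
for n in('scene','top'):
    ims=[cv2.imread(f'pics/{n}c{i}.png') for i in range(3)]
    print([i.shape for i in ims])
    
E
```

```text
[(550, 500, 3), (570, 480, 3), (540, 660, 3)]
[(525, 350, 3), (450, 330, 3), (420, 480, 3)]
```

View pics/scenec0.png

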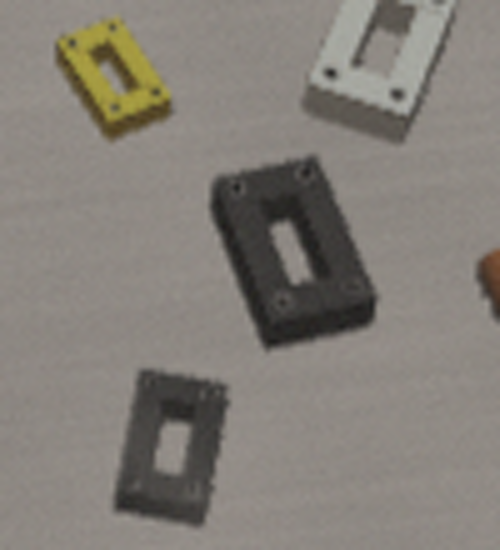

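View pics/scenec1.png

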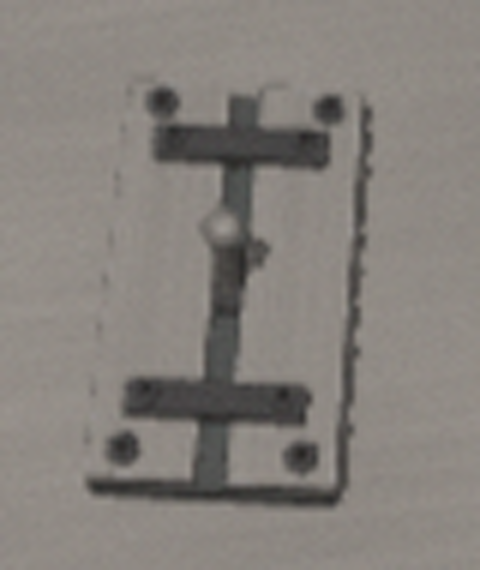

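View pics/scenec2.png

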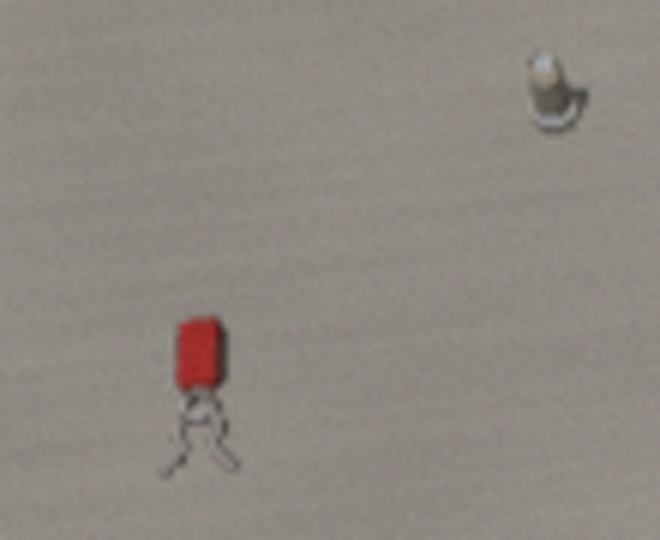

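View pics/topc1.png

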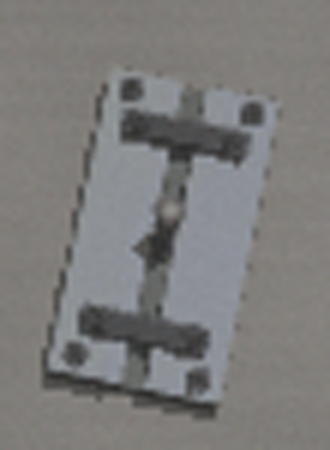

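View pics/topc0.png

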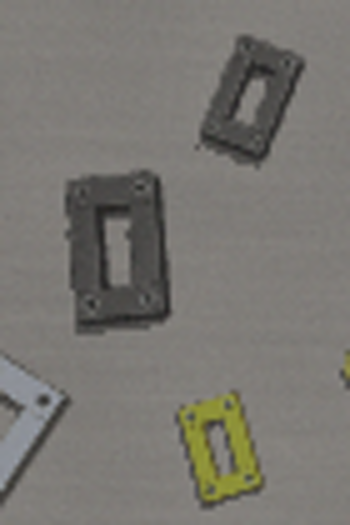

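The scene crop shows the large dark grey die's top corners near crop (215,180), (317,157), (375,292) and (265,325). It is clearly larger than the lighter grey one below it. Next I measure its corners, the shoe and the clip.

```bash
python3 - <<'E'
from h import *
c=optics.camera_params('scene');t=optics.camera_params('top')
def m(cam,x0,y0,f,pts,z):
    P=np.array([w(cam,(x0+(a+.5)/f-.5,y0+(b+.5)/f-.5),z)[:2] for a,b in pts]); return P
def rep(n,P):
    print(n,P.round(4).tolist(),'ctr',P.mean(0).round(4),'sides',np.linalg.norm(np.diff(np.vstack([P,P[:1]]),axis=0),axis=1).round(4))
    return P
P=rep('die s',m(c,300,150,5,[(215,180),(317,157),(375,292),(265,325)],.026))
print('yaw',np.degrees(np.arctan2(*((P[2]+P[3]-P[0]-P[1])[::-1]))))
P=rep('die t',m(t,180,175,5,[(68,182),(158,173),(166,313),(78,322)],.026))
print('yaw',np.degrees(np.arctan2(*((-P[2]-P[3]+P[0]+P[1])[::-1]))))
P=rep('shoe s',m(c,215,215,6,[(133,80),(367,98),(340,492),(90,482)],.02))
print('yaw',np.degrees(np.arctan2(*((P[2]+P[3]-P[0]-P[1])[::-1]))))
P=rep('shoe t',m(t,265,145,6,[(112,65),(283,97),(218,405),(50,368)],.02))
print('yaw',np.degrees(np.arctan2(*((-P[2]-P[3]+P[0]+P[1])[::-1]))))
rep('stud s',m(c,215,215,6,[(222,224)],.0635)); rep('stud t',m(t,265,145,6,[(168,208)],.0635))
P=rep('tail s',m(c,110,170,6,[(179,322),(218,318),(218,383),(180,388)],.009))
print('yaw',np.degrees(np.arctan2(*((P[2]+P[3]-P[0]-P[1])[::-1]))))
s=telemetry.sense();print(R.from_quat(s['tool_rot']).as_matrix().round(3),s['t'])
E
```

```text
die s [[0.4287, 0.2293], [0.4222, 0.2799], [0.5005, 0.2896], [0.511, 0.236]] ctr [0.4656 0.2587] sides [0.051  0.0788 0.0547 0.0826]
yaw 5.832231355406263
die t [[0.5014, 0.2933], [0.5079, 0.2407], [0.4251, 0.2323], [0.4188, 0.2832]] ctr [0.4633 0.2624] sides [0.053  0.0832 0.0512 0.0832]
yaw 6.395065198153389
shoe s [[0.5064, -0.0284], [0.5262, 0.0577], [0.6814, 0.0283], [0.6659, -0.0573]] ctr [5.95e-01 1.00e-04] sides [0.0883 0.158  0.087  0.1621]
yaw -10.474635904130736
shoe t [[0.6798, 0.0304], [0.6649, -0.0565], [0.5057, -0.0245], [0.5227, 0.0589]] ctr [0.5933 0.0021] sides [0.0881 0.1624 0.0852 0.1597]
yaw -10.816163716741894
stud s [[0.5948, -0.0014]] ctr [ 0.5948 -0.0014] sides [0.]
stud t [[0.5942, 0.0036]] ctr [0.5942 0.0036] sides [0.]
tail s [[0.4569, -0.249], [0.4571, -0.2342], [0.4861, -0.234], [0.4863, -0.2482]] ctr [ 0.4716 -0.2414] sides [0.0148 0.029  0.0142 0.0294]
yaw 1.0077294593030641
[[-0.     0.976  0.22 ]
 [ 0.002  0.22  -0.975]
 [-1.     0.    -0.002]] 0.15
```

View pics/topc2.png

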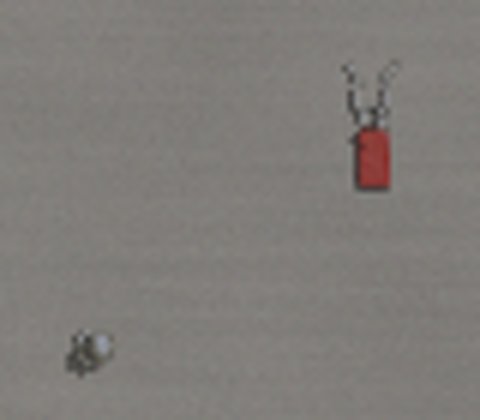

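```bash
cat >> h.py <<'E'
def go(x,y,z,yaw,pr=True):
    """tool-frame shift to world target; yaw (deg) = heading of tool y axis (tool kept down)"""
    s=telemetry.sense(); M=R.from_quat(s['tool_rot']).as_matrix()
    d=M.T@(np.array([x,y,z])-s['tcp_pos']); cur=np.arctan2(M[1,1],M[0,1])
    turn=-(np.radians(yaw)-cur); turn=(turn+np.pi)%(2*np.pi)-np.pi
    if pr: print('t',s['t'],'tcp',s['tcp_pos'].round(4),'yaw',np.degrees(cur).round(2),'tilt',M[:,0].round(4),'shift',d.round(4),'turn',round(turn,4),'n',np.linalg.norm(d).round(3),'f',np.round(s['force'],2),'gap',round(s['finger_gap'],3))
    return d,turn
E
python3 - <<'E'
from h import *
c=optics.camera_params('scene')
print(w(c,(361,171),.026),w(c,(381,178),.026))
go(.44,-.25,.24,0); 
wc=optics.camera_params('wrist'); print(R.from_quat(wc['attitude']).as_matrix()[:,2])
print('wrist centre hit',w(wc,(280,212),0))
E
```

```text
[0.39261616 0.28154652 0.026     ] [0.41951281 0.32421521 0.026     ]
t 0.15 tcp [ 0.1375 -0.6091  0.2306] yaw 12.71 tilt [-1.0e-04  1.7e-03 -1.0e+00] shift [-0.0089  0.3741 -0.2838] turn 0.2218 n 0.47 f [0.13 0.16 0.23] gap 0.995
[-0.27205412 -0.05960605 -0.96043411]
wrist centre hit [ 0.10236673 -0.61795665  0.        ]
```

Request:
{"method": "step_arm", "body": {"commands": [[0,0.03,-0.025,0],[-0.005,0.06,-0.05,0.05],[-0.01,0.09,-0.07,0.1],[-0.01,0.12,-0.095,0.15],[-0.01,0.15,-0.12,0.2],[-0.01,0.18,-0.14,0.22],[-0.01,0.21,-0.165,0.22],[-0.01,0.24,-0.19,0.22]], "jaw": 0.07}}

```text
t: 0.82
tcp_pos: [0.3306, -0.3695, 0.2409]
tool_rot: [0.5, 0.501, -0.499, 0.5]
force: [1.0, 0.5, 0.9]
finger_gap: 0.818
```

```bash
python3 - <<'E'
from h import *
go(.46,-.24,.22,0); go(.6,0.01,.24,-10.5)
E
```

```text
t 0.8167 tcp [ 0.3306 -0.3695  0.2409] yaw 0.07 tilt [ 0.      0.0017 -1.    ] shift [ 0.0211  0.1295 -0.1293] turn 0.0012 n 0.184 f [1.01 0.47 0.9 ] gap 0.818
t 0.8167 tcp [ 0.3306 -0.3695  0.2409] yaw 0.07 tilt [ 0.      0.0017 -1.    ] shift [ 0.0015  0.2698 -0.3791] turn 0.1845 n 0.465 f [1.01 0.47 0.9 ] gap 0.818
```

Request:
{"method": "step_arm", "body": {"commands": [[0.0,0.028,-0.028,0],[0.01,0.056,-0.056,0],[0.02,0.084,-0.084,0],[0.02,0.112,-0.112,0],[0.02,0.13,-0.13,0],[0.02,0.13,-0.13,0]]}}

```text
t: 1.32
tcp_pos: [0.463, -0.2355, 0.2208]
tool_rot: [0.499, 0.502, -0.497, 0.501]
force: [-0.5, -0.7, 0.1]
finger_gap: 0.819
```

```bash
python3 - <<'E'
from h import *
go(.6,0.01,.24,-10.5)
c=optics.camera_params('wrist'); np.save('w1.npy',c,allow_pickle=True)
im=optics.snapshot('wrist');cv2.imwrite('pics/wrist1.png',im[:,:,::-1])
E
```

```text
t 1.3167 tcp [ 0.463  -0.2355  0.2208] yaw 0.38 tilt [ 9.0e-04  3.3e-03 -1.0e+00] shift [-0.0183  0.1386 -0.2447] turn 0.1899 n 0.282 f [-0.54 -0.69  0.14] gap 0.819
```

View pics/wrist1.png

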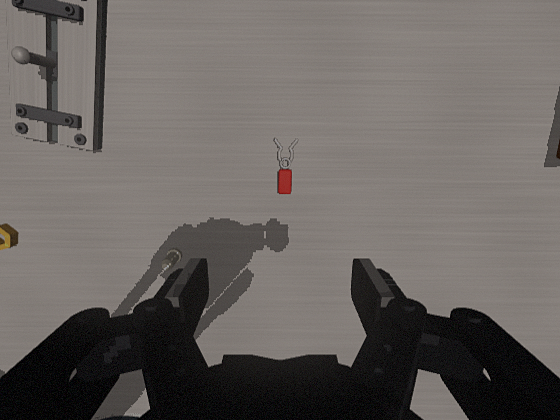

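The wrist view shows the clip with its red tail at (285,181) and legs pointing up in the image, which is world +x. The shoe is at upper left. Next I move over the shoe.

Request:
{"method": "step_arm", "body": {"commands": [[-0.0,0.018,-0.032,0.03],[-0.01,0.036,-0.064,0.06],[-0.015,0.054,-0.096,0.09],[-0.018,0.072,-0.128,0.12],[-0.018,0.09,-0.16,0.15],[-0.018,0.108,-0.192,0.19],[-0.018,0.126,-0.224,0.19],[-0.018,0.139,-0.245,0.19]]}}

```text
t: 2.03
tcp_pos: [0.5999, 0.0099, 0.2393]
tool_rot: [0.544, 0.453, -0.543, 0.451]
force: [1.1, -0.1, 0.7]
finger_gap: 0.822
```

```bash
python3 - <<'E'
from h import *
go(.4645,.2605,.2,6.1)
c=optics.camera_params('wrist'); np.save('w2.npy',c,allow_pickle=True)
im=optics.snapshot('wrist');cv2.imwrite('pics/wrist2.png',im[:,:,::-1])
c1=np.load('w1.npy',allow_pickle=True).item()
print(w(c1,(285,181),.009),w(c1,(285,140),.003))
E
```

```text
t 2.0333 tcp [0.5999 0.0099 0.2393] yaw -10.54 tilt [-0.      0.0025 -1.    ] shift [ 0.0399 -0.179  -0.2215] turn -0.2905 n 0.288 f [ 1.07 -0.07  0.73] gap 0.822
[ 0.4703129  -0.24177506  0.009     ] [ 0.51681392 -0.24129747  0.003     ]
```

View pics/wrist2.png

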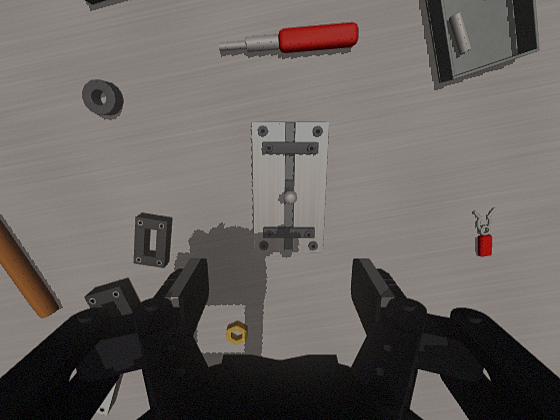

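```bash
python3 - <<'E'
from h import *
im=cv2.imread('pics/wrist2.png'); crop(im,235,110,345,260,4,'w2c.png')
E
```

```text
(no output)
```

View pics/w2c.png

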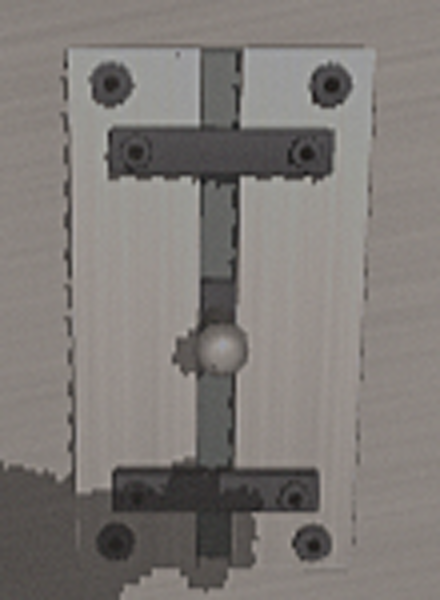

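```bash
python3 - <<'E'
from h import *
c=np.load('w2.npy',allow_pickle=True).item()
f=lambda pts,z:np.array([w(c,(235+(a+.5)/4-.5,110+(b+.5)/4-.5),z)[:2] for a,b in pts])
def sh(n,P):
    v=(P[0]+P[1]-P[2]-P[3]); print(n,P.mean(0).round(4),np.degrees(np.arctan2(v[1],v[0])).round(2),np.linalg.norm(np.diff(np.vstack([P,P[:1]]),axis=0),axis=1).round(4))
print(c['origin'])
sh('bolts',f([(111,84),(331,84),(313,543),(116,541)],.02))
sh('corners',f([(67,47),(376,47),(351,570),(78,566)],.02))
sh('bar inner+',f([(109,168),(331,170),(319,469),(113,469)],.028))
sh('barbolts',f([(136,152),(307,152),(295,496),(137,494)],.028))
print('stud top',f([(222,348)],.062))
print('slot',f([(220,48),(215,556)],.02))
E
```

```text
[ 0.66991117 -0.00383987  0.38218361]
bolts [ 5.915e-01 -1.000e-04] -10.81 [0.0629 0.141  0.0626 0.1403]
corners [ 5.92e-01 -3.00e-04] -10.76 [0.0876 0.1604 0.0874 0.1591]
bar inner+ [ 5.935e-01 -4.000e-04] -10.76 [0.0632 0.0899 0.0629 0.0905]
barbolts [ 5.916e-01 -2.000e-04] -10.89 [0.0485 0.1037 0.0486 0.1031]
stud top [[ 0.59419868 -0.00063349]]
slot [[ 0.67031745 -0.01474027]
 [ 0.51763465  0.01374915]]
```

Wrist measurement of the shoe: centre about (0.592, 0.000), yaw -10.8°, with sizes matching at 160 x 87 mm. The stud top is near (0.594, -0.001). Next I go over the die.

Request:
{"method": "step_arm", "body": {"commands": [[0,-0.023,-0.028,-0.04],[0,-0.046,-0.056,-0.08],[0.01,-0.069,-0.084,-0.12],[0.02,-0.092,-0.112,-0.16],[0.03,-0.115,-0.14,-0.2],[0.04,-0.138,-0.168,-0.25],[0.04,-0.16,-0.196,-0.29],[0.04,-0.179,-0.2215,-0.29]]}}

```text
t: 2.75
tcp_pos: [0.4645, 0.263, 0.1993]
tool_rot: [0.473, 0.527, -0.471, 0.526]
force: [0.9, -0.8, 0.2]
finger_gap: 0.819
```

```bash
python3 - <<'E'
from h import *
go(.4645,.2605,.2,6.1)
c=optics.camera_params('wrist'); np.save('w3.npy',c,allow_pickle=True)
im=optics.snapshot('wrist');cv2.imwrite('pics/wrist3.png',im[:,:,::-1])
E
```

```text
t 2.75 tcp [0.4645 0.263  0.1993] yaw 6.2 tilt [ 6.0e-04  3.7e-03 -1.0e+00] shift [-0.0007 -0.0003  0.0025] turn 0.0018 n 0.003 f [ 0.87 -0.79  0.23] gap 0.819
```

View pics/wrist3.png

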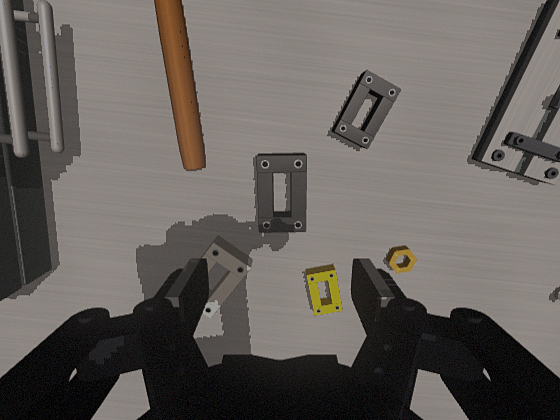

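```bash
python3 - <<'E'
from h import *
im=cv2.imread('pics/wrist3.png'); crop(im,235,140,335,310,4,'w3c.png')
E
```

```text
(no output)
```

View pics/w3c.png

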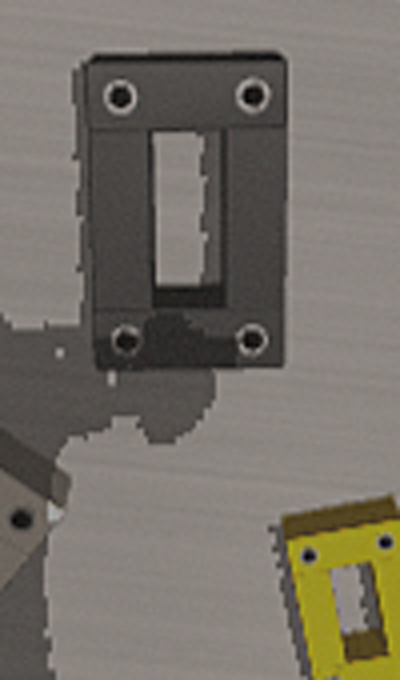

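```bash
python3 - <<'E'
from h import *
c=np.load('w3.npy',allow_pickle=True).item()
f=lambda pts,z:np.array([w(c,(235+(a+.5)/4-.5,140+(b+.5)/4-.5),z)[:2] for a,b in pts])
def sh(n,P):
    v=(P[0]+P[1]-P[2]-P[3]); print(n,P.mean(0).round(4),np.degrees(np.arctan2(v[1],v[0])).round(2),np.linalg.norm(np.diff(np.vstack([P,P[:1]]),axis=0),axis=1).round(4))
sh('bolts',f([(121,95),(254,95),(252,340),(127,340)],.026))
sh('corners',f([(88,62),(286,58),(285,366),(97,368)],.026))
sh('slot',f([(150,130),(226,130),(226,307),(153,307)],.026))
print('white corner',f([(55,500)],.026),'yellow',f([(395,497),(272,530)],.02))
go(.4625,.2610,.03,5.5)
E
```

```text
bolts [0.464  0.2606] 6.81 [0.0342 0.0663 0.034  0.0663]
corners [0.4646 0.2605] 7.09 [0.0505 0.0832 0.0515 0.0828]
slot [0.4642 0.2606] 6.83 [0.0197 0.0479 0.0197 0.0479]
white corner [[0.37956211 0.2892256 ]] yellow [[0.388355   0.1923565 ]
 [0.37405623 0.22617979]]
t 2.8 tcp [0.4619 0.2674 0.1997] yaw 6.31 tilt [-0.001   0.0073 -1.    ] shift [ 0.1696 -0.      0.0077] turn 0.0141 n 0.17 f [-1.9   2.08 -0.39] gap 0.819
```

The die is at (0.4643, 0.2606) with yaw 6.9°, and its size checks out at 83 x 51 mm. I descend and settle.

```bash
python3 - <<'E'
from h import *
go(.4643,.2606,.05,6.9)
E
```

```text
t 2.8 tcp [0.4619 0.2674 0.1997] yaw 6.31 tilt [-0.001   0.0073 -1.    ] shift [0.1496 0.0017 0.0081] turn -0.0104 n 0.15 f [-1.9   2.08 -0.39] gap 0.819
```

Request:
{"method": "step_arm", "body": {"commands": [[0.03,0.001,0.008,-0.01],[0.06,0.0015,0.008,-0.01],[0.09,0.0015,0.008,-0.01],[0.12,0.0015,0.008,-0.01],[0.14,0.0015,0.008,-0.01],[0.15,0.0015,0.008,-0.01],[0.15,0.0015,0.008,-0.01]]}}

```text
t: 3.38
tcp_pos: [0.4632, 0.259, 0.0476]
tool_rot: [0.47, 0.531, -0.469, 0.526]
force: [-0.7, 0.1, 0.3]
finger_gap: 0.817
```

```bash
python3 - <<'E'
from h import *
go(.4643,.2606,.004,6.9)
c=optics.camera_params('wrist'); np.save('w4.npy',c,allow_pickle=True)
im=optics.snapshot('wrist');cv2.imwrite('pics/wrist4.png',im[:,:,::-1])
go(.4643,.2606,.004,6.9)
E
```

```text
t 3.3833 tcp [0.4632 0.259  0.0476] yaw 6.79 tilt [-0.0055  0.0057 -1.    ] shift [ 0.0436  0.0015 -0.0012] turn -0.0019 n 0.044 f [-0.71  0.06  0.34] gap 0.817
t 3.4333 tcp [0.4641 0.2596 0.049 ] yaw 6.8 tilt [-0.0028  0.0066 -1.    ] shift [ 0.045   0.0004 -0.0007] turn -0.0017 n 0.045 f [ 1.34 -0.3   1.03] gap 0.817
```

View pics/wrist4.png

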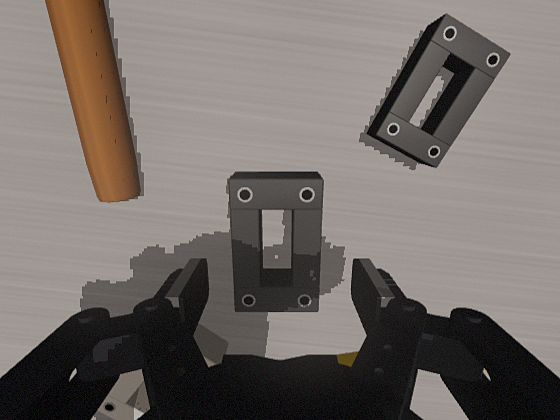

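```bash
python3 - <<'E'
from h import *
c=np.load('w4.npy',allow_pickle=True).item()
P=np.array([w(c,p,.026) for p in [(245,195),(307,195),(305,300),(249,300)]]);print(P.mean(0),np.linalg.norm(P[0]-P[1]),np.linalg.norm(P[1]-P[2]))
v=P[0]+P[1]-P[2]-P[3];print(np.degrees(np.arctan2(v[1],v[0])))
go(.4643,.2606,.003,6.9)
E
```

```text
[0.463619   0.26037434 0.026     ] 0.03411877770158098 0.06573825396982799
7.1659031494093615
t 3.4333 tcp [0.4641 0.2596 0.049 ] yaw 6.8 tilt [-0.0028  0.0066 -1.    ] shift [ 0.046   0.0004 -0.0007] turn -0.0017 n 0.046 f [ 1.34 -0.3   1.03] gap 0.817
```

Request:
{"method": "step_arm", "body": {"commands": [[0.015,0,-0.001,0],[0.03,0,-0.001,0],[0.04,0,-0.001,0],[0.045,0,-0.001,0],[0.045,0,-0.001,0],[0.045,0,-0.001,0]]}}

```text
t: 3.93
tcp_pos: [0.4644, 0.2609, 0.0046]
tool_rot: [0.471, 0.531, -0.468, 0.527]
force: [-0.7, 0.4, 0.3]
finger_gap: 0.818
```

Request:
{"method": "step_arm", "body": {"commands": [[0,0,0,0],[0,0,0,0],[0,0,0,0],[0,0,0,0],[0,0,0,0],[0,0,0,0],[0,0,0,0],[0,0,0,0]], "jaw": 0.045, "grip_force": 60}}

```text
t: 4.6
tcp_pos: [0.4651, 0.2614, 0.006]
tool_rot: [0.472, 0.53, -0.467, 0.527]
force: [-0.3, -0.1, 5.9]
finger_gap: 0.592
```

```bash
python3 - <<'E'
from h import *
go(.4643,.2606,.1,6.9)
E
```

```text
t 4.6 tcp [0.4651 0.2614 0.006 ] yaw 6.8 tilt [ 4.0e-04  7.7e-03 -1.0e+00] shift [-0.094  -0.0008 -0.    ] turn -0.0018 n 0.094 f [-0.3  -0.08  5.92] gap 0.592
```

Request:
{"method": "step_arm", "body": {"commands": [[0,0,0,0],[-0.01,0,0,0],[-0.02,0,0,0],[-0.04,0,0,0],[-0.06,0,0,0],[-0.08,0,0,0],[-0.09,0,0,0],[-0.09,0,0,0]]}}

```text
t: 5.27
tcp_pos: [0.4663, 0.2611, 0.0984]
tool_rot: [0.473, 0.53, -0.466, 0.528]
force: [-0.1, -0.1, -8.0]
finger_gap: 0.592
```

```bash
python3 - <<'E'
from h import *
go(.5925,.0,.1,-10.8)
c=optics.camera_params('wrist'); np.save('w5.npy',c,allow_pickle=True)
im=optics.snapshot('wrist');cv2.imwrite('pics/wrist5.png',im[:,:,::-1])
E
```

```text
t 5.2667 tcp [0.4663 0.2611 0.0984] yaw 6.8 tilt [ 0.0051  0.0091 -0.9999] shift [-0.0033  0.0943  0.2742] turn 0.3072 n 0.29 f [-0.08 -0.12 -7.99] gap 0.592
```

View pics/wrist5.png

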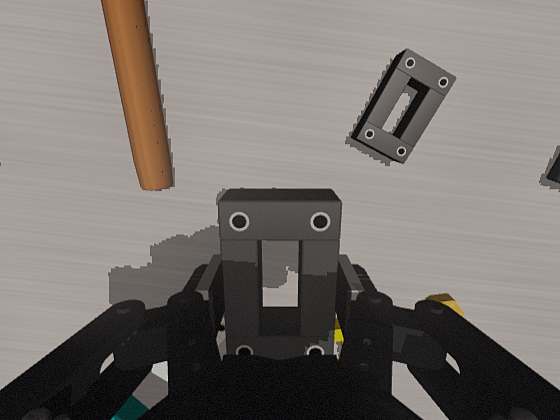

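The die is held: force is -8 N and the jaws are open about 50.6 mm. I work out its offset in the hand from the bolts at (239,221), (320,221), (316,352) and (245,352).

```bash
python3 - <<'E'
from h import *
c=np.load('w5.npy',allow_pickle=True).item()
p0=np.array([.4663,.2611,.0984]);M=R.from_quat([.473,.530,-.466,.528]).as_matrix()
# top plane at tool x = -0.020
n=M[:,0];q0=p0-n*.020
P=[]
for px in [(239,221),(320,221),(316,352),(245,352)]:
    d=ray(c,px);o=c['origin'];P.append(M.T@(o+d*((q0-o)@n)/(d@n)-p0))
P=np.array(P);print(P.round(4),P.mean(0)); print(np.linalg.norm(P[0]-P[1]),np.linalg.norm(P[1]-P[2]))
v=P[0]+P[1]-P[2]-P[3];print('die yaw in tool',np.degrees(np.arctan2(v[2],v[1])))
E
```

```text
[[-0.02    0.0319 -0.0165]
 [-0.02    0.0319  0.0177]
 [-0.02   -0.0344  0.0182]
 [-0.02   -0.0344 -0.016 ]] [-0.02       -0.00128479  0.00082168]
0.03418203640609107 0.06628649741433768
die yaw in tool -0.43232502558851194
```

```bash
python3 - <<'E'
from h import *
go(.594,.0004,.12,-10.8)
E
```

```text
t 5.3167 tcp [0.4656 0.2608 0.0971] yaw 6.8 tilt [ 0.0028  0.0084 -1.    ] shift [-0.0247  0.0968  0.2736] turn 0.3072 n 0.291 f [-1.22  0.26 -6.66] gap 0.593
```

Request:
{"method": "step_arm", "body": {"commands": [[-0.01,0.008,0.024,0.03],[-0.02,0.018,0.051,0.07],[-0.025,0.029,0.082,0.11],[-0.025,0.04,0.113,0.15],[-0.025,0.051,0.144,0.19],[-0.025,0.062,0.175,0.23],[-0.025,0.073,0.206,0.27],[-0.025,0.083,0.236,0.307]]}}

```text
t: 5.98
tcp_pos: [0.5751, 0.0345, 0.1186]
tool_rot: [0.547, 0.453, -0.544, 0.448]
force: [0.9, 0.7, -7.5]
finger_gap: 0.593
```

```bash
python3 - <<'E'
from h import *
go(.594,.0004,.12,-10.8)
E
```

```text
t 5.9833 tcp [0.5751 0.0345 0.1186] yaw -10.92 tilt [-8.0e-04  8.9e-03 -1.0e+00] shift [-0.0017  0.025   0.0299] turn -0.0021 n 0.039 f [ 0.89  0.71 -7.47] gap 0.593
```

Request:
{"method": "step_arm", "body": {"commands": [[0,0.012,0.015,0],[0,0.02,0.024,0],[0,0.025,0.03,0],[0,0.025,0.03,0],[0,0.025,0.03,0]]}}

```text
t: 6.4
tcp_pos: [0.5927, 0.0013, 0.1174]
tool_rot: [0.547, 0.454, -0.544, 0.447]
force: [-0.5, 1.0, -8.0]
finger_gap: 0.589
```

```bash
python3 - <<'E'
from h import *
go(.594,.0004,.08,-10.8)
for n in('wrist','scene','top'):
    c=optics.camera_params(n)
    np.save(f'{n}6.npy',c,allow_pickle=True)
    im=optics.snapshot(n);cv2.imwrite(f'pics/{n}6.png',im[:,:,::-1])
im=cv2.imread('pics/scene6.png');crop(im,195,190,315,320,4,'s6c.png')
go(.594,.0004,.08,-10.8)
E
```

```text
t 6.4 tcp [0.5927 0.0013 0.1174] yaw -10.92 tilt [-0.0036  0.0101 -0.9999] shift [0.0374 0.0017 0.001 ] turn -0.002 n 0.037 f [-0.52  1.   -8.05] gap 0.589
t 6.55 tcp [0.5927 0.002  0.118 ] yaw -10.82 tilt [-0.0026  0.0096 -1.    ] shift [0.038  0.0017 0.0017] turn -0.0004 n 0.038 f [ 0.4   0.42 -7.87] gap 0.593
```

View pics/wrist6.png

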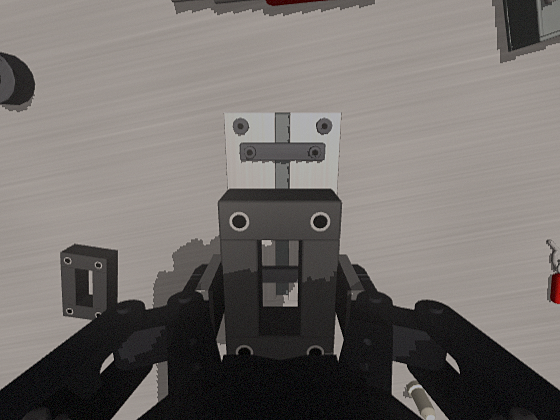

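View pics/s6c.png

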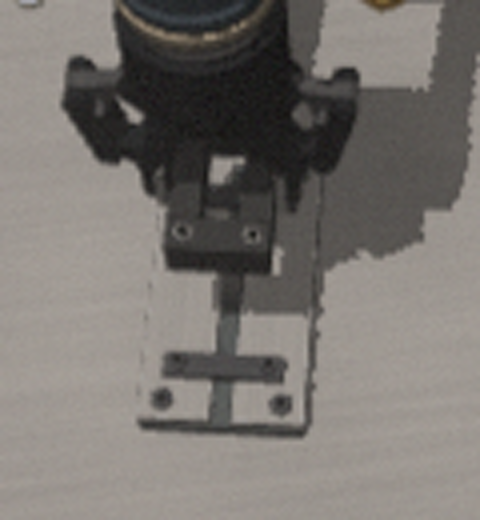

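```bash
python3 - <<'E'
from h import *
c=np.load('wrist6.npy',allow_pickle=True).item()
xd=np.array([np.cos(np.radians(-10.8)),np.sin(np.radians(-10.8))])
a=(w(c,(240,126),.02)+w(c,(324,126),.02))/2; b=(w(c,(250,152),.028)+w(c,(315,152),.028))/2
v=(w(c,(240,126),.02)-w(c,(324,126),.02)); print('yaw',np.degrees(np.arctan2(-v[0],v[1])), np.linalg.norm(v))
print('shoe est',a[:2]-.0703*xd,b[:2]-.0517*xd)
zt=.1174+.020
P=np.array([w(c,p,zt) for p in [(239,221),(320,221),(316,352),(245,352)]]);print('die',P.mean(0)); v=P[0]+P[1]-P[2]-P[3];print(np.degrees(np.arctan2(v[1],v[0])))
E
```

```text
yaw -10.888130551161069 0.06337932895105026
shoe est [5.91376648e-01 1.30555276e-05] [ 5.91312702e-01 -3.94988492e-04]
die [0.59141789 0.00068693 0.1374    ]
-10.474412470096198
```

Seen in the same picture, the die and shoe centres agree within 1 mm. I descend to just above the keeper bars.

Request:
{"method": "step_arm", "body": {"commands": [[0.012,0.0005,0.0008,0],[0.024,0.0005,0.001,0],[0.036,0.0005,0.001,0],[0.048,0.0005,0.001,0],[0.06,0.0005,0.001,0],[0.07,0.0005,0.001,0],[0.074,0.0005,0.001,0],[0.074,0.0005,0.001,0]]}}

```text
t: 7.22
tcp_pos: [0.5918, 0.0017, 0.0422]
tool_rot: [0.546, 0.455, -0.544, 0.446]
force: [0.1, 0.5, -7.4]
finger_gap: 0.59
```

```bash
python3 - <<'E'
from h import *
go(.5928,.0005,.027,-10.8)
for n in('wrist','scene'):
    c=optics.camera_params(n)
    np.save(f'{n}7.npy',c,allow_pickle=True)
    im=optics.snapshot(n);cv2.imwrite(f'pics/{n}7.png',im[:,:,::-1])
im=cv2.imread('pics/scene7.png');crop(im,205,200,305,320,5,'s7c.png')
go(.5928,.0005,.027,-10.8)
E
```

```text
t 7.2167 tcp [0.5918 0.0017 0.0422] yaw -10.83 tilt [-0.0058  0.0102 -0.9999] shift [0.0152 0.0013 0.0011] turn -0.0006 n 0.015 f [ 0.12  0.47 -7.38] gap 0.59
t 7.3167 tcp [0.5931 0.0015 0.0439] yaw -10.83 tilt [-0.0025  0.0096 -1.    ] shift [ 0.0169 -0.      0.0012] turn -0.0005 n 0.017 f [ 0.18 -0.54 -6.97] gap 0.595
```

View pics/wrist7.png

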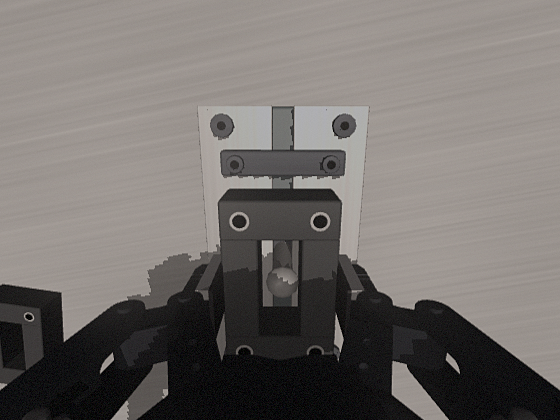

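View pics/s7c.png

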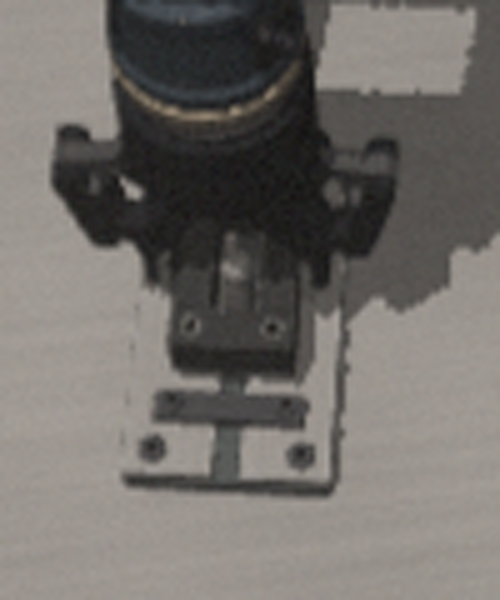

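```bash
python3 - <<'E'
from h import *
c=np.load('wrist7.npy',allow_pickle=True).item()
xd=np.array([np.cos(np.radians(-10.8)),np.sin(np.radians(-10.8))])
a=(w(c,(222,126),.02)+w(c,(345,126),.02))/2; b=(w(c,(235,164.5),.028)+w(c,(331,164.5),.028))/2
print('shoe est',a[:2]-.0703*xd,b[:2]-.0517*xd)
zt=.0422+.020
P=np.array([w(c,p,zt) for p in [(239,221),(320,221),(316,352),(245,352)]]);print('die',P.mean(0)); 
print('stud',w(c,(283,282),.06))
E
```

```text
shoe est [ 5.91181729e-01 -4.59543911e-04] [ 5.91035781e-01 -2.33509421e-04]
die [0.59057271 0.00111013 0.0622    ]
stud [ 0.59358799 -0.00084581  0.06      ]
```

Request:
{"method": "step_arm", "body": {"commands": [[0.002,-0.0005,0.001,0],[0.005,-0.0005,0.0013,0],[0.008,-0.0005,0.0013,0],[0.011,-0.0005,0.0013,0],[0.013,-0.0005,0.0013,0],[0.0145,-0.0005,0.0013,0],[0.0155,-0.0005,0.0013,0],[0.0155,-0.0005,0.0013,0]]}}

```text
t: 7.98
tcp_pos: [0.5922, 0.0005, 0.0281]
tool_rot: [0.546, 0.454, -0.544, 0.447]
force: [-0.7, 0.6, -7.8]
finger_gap: 0.591
```

```bash
python3 - <<'E'
from h import *
go(.5923,.0003,.026,-10.8)
E
```

```text
t 7.9833 tcp [5.922e-01 5.000e-04 2.810e-02] yaw -10.82 tilt [-0.0029  0.0096 -0.9999] shift [0.0021 0.0002 0.0002] turn -0.0004 n 0.002 f [-0.66  0.61 -7.84] gap 0.591
```

Request:
{"method": "step_arm", "body": {"commands": [[0.0007,0,0,0],[0.0014,0,0,0],[0.002,0,0,0],[0.0026,0,0,0],[0.003,0,0,0],[0.003,0,0,0]]}}

```text
t: 8.48
tcp_pos: [0.5922, 0.0006, 0.0261]
tool_rot: [0.546, 0.454, -0.543, 0.448]
force: [-3.3, 0.6, 2.5]
finger_gap: 0.594
```

Request:
{"method": "step_arm", "body": {"commands": [[0,0,0,0],[0,0,0,0],[0,0,0,0],[0,0,0,0],[0,0,0,0]], "jaw": 0.066}}

```text
t: 8.9
tcp_pos: [0.5927, 0.0004, 0.0262]
tool_rot: [0.547, 0.454, -0.543, 0.448]
force: [-0.1, 0.1, -0.2]
finger_gap: 0.777
```

Request:
{"method": "step_arm", "body": {"commands": [[-0.01,0,0,0],[-0.03,0,0,0],[-0.06,0,0,0],[-0.09,0,0,0],[-0.12,0,0,0],[-0.15,0,0,0],[-0.17,0,0,0],[-0.17,0,0,0]]}}

```text
t: 9.57
tcp_pos: [0.5962, -0.0017, 0.2022]
tool_rot: [0.549, 0.45, -0.541, 0.451]
force: [0.2, 0.4, 0.2]
finger_gap: 0.772
```

```bash
python3 - <<'E'
from h import *
go(.4703,-.2418,.1,0)
for n in('wrist',):
    c=optics.camera_params(n)
    np.save(f'{n}8.npy',c,allow_pickle=True)
    im=optics.snapshot(n);cv2.imwrite(f'pics/{n}8.png',im[:,:,::-1])
im=cv2.imread('pics/wrist8.png');crop(im,225,110,355,280,3.5,'w8c.png')
E
```

```text
t 9.5667 tcp [ 0.5962 -0.0017  0.2022] yaw -10.81 tilt [ 0.0096  0.0072 -0.9999] shift [ 0.0993 -0.0794  0.2604] turn -0.1887 n 0.29 f [0.24 0.39 0.23] gap 0.772
```

View pics/w8c.png

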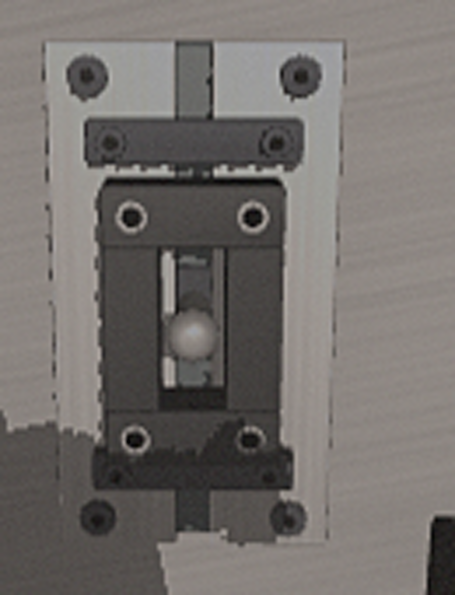

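```bash
python3 - <<'E'
from h import *
c=np.load('wrist8.npy',allow_pickle=True).item()
f=lambda pts,z:np.array([w(c,(225+(a+.5)/3.5-.5,110+(b+.5)/3.5-.5),z)[:2] for a,b in pts])
def sh(n,P):
    v=(P[0]+P[1]-P[2]-P[3]); print(n,P.mean(0).round(4),np.degrees(np.arctan2(v[1],v[0])).round(2),np.linalg.norm(np.diff(np.vstack([P,P[:1]]),axis=0),axis=1).round(4)); return P.mean(0)
s=sh('shoe bolts',f([(87,76),(301,76),(288,517),(97,517)],.02))
sh('barbolts',f([(111,143),(276,143),(268,476),(117,476)],.028))
d=sh('die bolts',f([(131,216),(253,216),(250,440),(135,440)],.046))
st=f([(194,334)],.058)[0]; print('stud',st)
y=np.radians(-10.8); A=np.array([[np.cos(y),np.sin(y)],[-np.sin(y),np.cos(y)]])
print('die in shoe',A@(d-s),'stud in shoe',A@(st-s))
E
```

```text
shoe bolts [0.5916 0.    ] -10.95 [0.0629 0.1403 0.0629 0.1406]
barbolts [5.911e-01 1.000e-04] -10.93 [0.0481 0.1039 0.048  0.1041]
die bolts [5.911e-01 2.000e-04] -10.65 [0.0342 0.0665 0.0341 0.0666]
stud [ 0.59315508 -0.00082509]
die in shoe [-5.85036938e-04  5.68496761e-05] stud in shoe [ 0.00165849 -0.0005357 ]
```

Die block seated: -0.6 mm and 0.1 mm from the shoe centre, yaw within 0.3°. The stud is at shoe x of about +1.7 mm. Next I go to the clip.

```bash
python3 - <<'E'
from h import *
go(.4703,-.2418,.13,1)
E
```

```text
t 9.6167 tcp [ 0.5947 -0.0014  0.1997] yaw -10.82 tilt [ 0.0054  0.008  -1.    ] shift [ 0.0671 -0.0774  0.2601] turn -0.2063 n 0.279 f [ 0.59  0.06 -0.29] gap 0.774
```

Request:
{"method": "step_arm", "body": {"commands": [[0.005,-0.009,0.03,-0.03],[0.015,-0.018,0.06,-0.06],[0.025,-0.028,0.094,-0.1],[0.035,-0.038,0.128,-0.14],[0.045,-0.048,0.162,-0.18],[0.055,-0.058,0.196,-0.206],[0.067,-0.068,0.23,-0.206],[0.067,-0.0774,0.26,-0.206]], "jaw": 0.04}}

```text
t: 10.28
tcp_pos: [0.4672, -0.2419, 0.1272]
tool_rot: [0.499, 0.507, -0.493, 0.501]
force: [-0.3, -0.9, -0.5]
finger_gap: 0.467
```

Request:
{"method": "step_arm", "body": {"commands": [[0,0,0,0],[0,0,0,0]]}}

```text
t: 10.45
tcp_pos: [0.4653, -0.2427, 0.1257]
tool_rot: [0.5, 0.507, -0.494, 0.499]
force: [-0.5, 0.1, -0.3]
finger_gap: 0.471
```

```bash
python3 - <<'E'
from h import *
go(.4703,-.2418,.05,1)
n='wrist'
c=optics.camera_params(n)
np.save(f'{n}9.npy',c,allow_pickle=True)
im=optics.snapshot(n);cv2.imwrite(f'pics/{n}9.png',im[:,:,::-1])
im=cv2.imread('pics/wrist9.png');crop(im,220,120,340,270,4,'w9c.png')
E
```

```text
t 10.45 tcp [ 0.4653 -0.2427  0.1257] yaw 0.73 tilt [-0.0027  0.0146 -0.9999] shift [0.0757 0.0052 0.0003] turn -0.0048 n 0.076 f [-0.49  0.12 -0.26] gap 0.471
```

View pics/w9c.png

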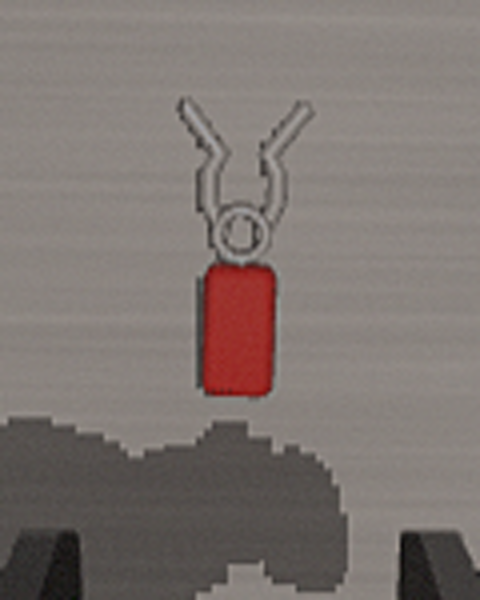

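```bash
python3 - <<'E'
from h import *
c=np.load('wrist9.npy',allow_pickle=True).item()
f=lambda pts,z:np.array([w(c,(220+(a+.5)/4-.5,120+(b+.5)/4-.5),z)[:2] for a,b in pts])
P=f([(205,265),(276,265),(272,396),(204,395)],.009);print(P.mean(0),np.linalg.norm(np.diff(P,axis=0),axis=1))
v=P[0]+P[1]-P[2]-P[3];print(np.degrees(np.arctan2(v[1],v[0])))
Q=f([(242,233),(244,155),(185,101),(307,107)],.004);print(Q); print(np.linalg.norm(Q[2]-Q[3]))
v=(Q[2]+Q[3])/2-P.mean(0);print('yaw by tips',np.degrees(np.arctan2(v[1],v[0])),np.linalg.norm(v))
E
```

```text
[ 0.47023495 -0.24139965] [0.01529178 0.02955937 0.01510748]
-0.31273941831638813
[[ 0.49104857 -0.24166011]
 [ 0.50788449 -0.24185736]
 [ 0.51901433 -0.22921615]
 [ 0.51813529 -0.25504071]]
0.025839521631614272
yaw by tips -0.8637393662859296 0.04834534999147106
```

The clip tail is centred at (0.470, -0.241), 15 x 29.6 mm, with clip yaw about -0.6°. I descend.

```bash
python3 - <<'E'
from h import *
go(.4702,-.2408,.03,-.6)
E
```

```text
t 10.5 tcp [ 0.4661 -0.2416  0.1261] yaw 0.84 tilt [-0.0019  0.0143 -0.9999] shift [0.0961 0.0043 0.0006] turn 0.0251 n 0.096 f [-0.2   0.56 -0.37] gap 0.463
```

Request:
{"method": "step_arm", "body": {"commands": [[0.02,0.003,0.0006,0.01],[0.045,0.004,0.0006,0.025],[0.07,0.004,0.0006,0.025],[0.085,0.004,0.0006,0.025],[0.095,0.004,0.0006,0.025],[0.095,0.004,0.0006,0.025],[0.095,0.004,0.0006,0.025]], "jaw": 0.036}}

```text
t: 11.08
tcp_pos: [0.4702, -0.2398, 0.031]
tool_rot: [0.505, 0.502, -0.499, 0.493]
force: [-0.1, 0.2, 0.8]
finger_gap: 0.418
```

```bash
python3 - <<'E'
from h import *
n='wrist'
c=optics.camera_params(n)
np.save(f'{n}10.npy',c,allow_pickle=True)
im=optics.snapshot(n);cv2.imwrite(f'pics/{n}10.png',im[:,:,::-1])
go(.4702,-.2408,.002,-.6)
E
```

```text
t 11.1333 tcp [ 0.4706 -0.2404  0.0316] yaw -0.53 tilt [-0.0012  0.0138 -0.9999] shift [ 0.0296 -0.0004  0.0008] turn 0.0012 n 0.03 f [ 1.25 -0.18 -0.06] gap 0.422
```

View pics/wrist10.png

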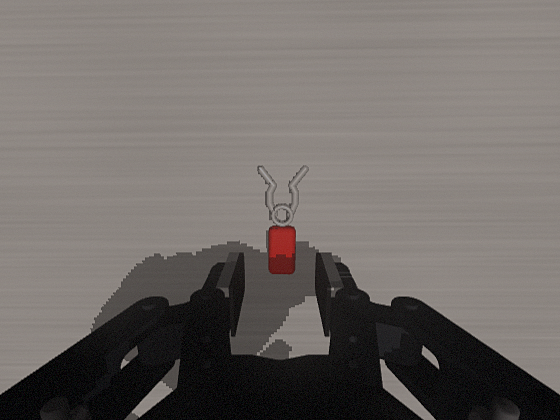

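The tail at (281,250) is centred between the pads at (243) and (317). I descend and close.

Request:
{"method": "step_arm", "body": {"commands": [[0.01,0,0,0],[0.018,0,0,0],[0.024,0,0,0],[0.028,0,0,0],[0.0295,0,0,0],[0.0295,0,0,0],[0.0295,0,0,0]]}}

```text
t: 11.72
tcp_pos: [0.4705, -0.24, 0.002]
tool_rot: [0.505, 0.501, -0.499, 0.494]
force: [-0.4, -0.2, 0.1]
finger_gap: 0.421
```

Request:
{"method": "step_arm", "body": {"commands": [[0,0,0,0],[0,0,0,0],[0,0,0,0],[0,0,0,0],[0,0,0,0],[0,0,0,0],[0,0,0,0]], "jaw": 0.01, "grip_force": 25}}

```text
t: 12.3
tcp_pos: [0.4707, -0.2403, 0.0023]
tool_rot: [0.505, 0.501, -0.499, 0.494]
force: [-0.5, -0.1, 3.8]
finger_gap: 0.173
```

```bash
python3 - <<'E'
from h import *
n='wrist'
c=optics.camera_params(n)
np.save(f'{n}11.npy',c,allow_pickle=True)
im=optics.snapshot(n);cv2.imwrite(f'pics/{n}11.png',im[:,:,::-1])
go(.4702,-.2408,.002,-.6)
E
```

```text
t 12.35 tcp [ 0.4707 -0.2402  0.0023] yaw -0.54 tilt [-9.000e-04  1.340e-02 -9.999e-01] shift [ 0.0003 -0.0005  0.0006] turn 0.0011 n 0.001 f [ 0.31 -0.12  4.69] gap 0.177
```

View pics/wrist11.png

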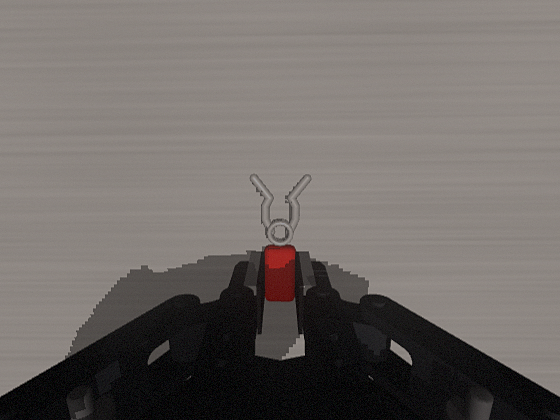

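```bash
python3 - <<'E'
from h import *
c=np.load('wrist11.npy',allow_pickle=True).item()
p0=np.array([.4707,-.2403,.0023])
s=telemetry.sense();M=R.from_quat(s['tool_rot']).as_matrix()
for nm,px,z in[('tailF',(280,246.5),.009),('tailB',(280,301),.009),('coil',(280,233),.006),('tipL',(253,178),.004),('tipR',(308.5,178),.004)]:
    print(nm,(M.T@(w(c,px,z)-p0)).round(4))
im=cv2.imread('pics/wrist11.png');crop(im,230,165,330,310,4,'w11c.png')
E
```

```text
tailF [-0.0067  0.0148  0.0007]
tailB [-0.0067 -0.0149  0.0008]
coil [-0.0037  0.0206  0.0007]
tipL [-0.0016  0.047  -0.0119]
tipR [-0.0019  0.0471  0.0139]
```

View pics/w11c.png

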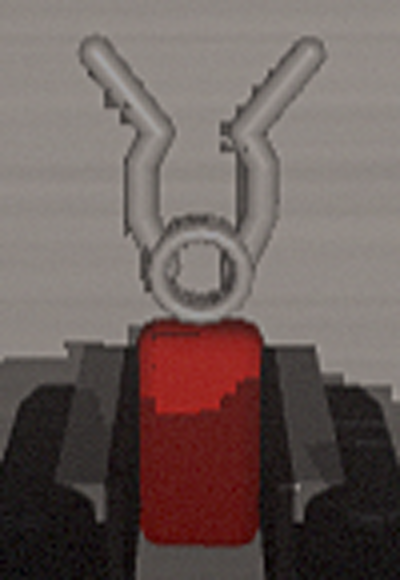

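Gripped. The tail centre sits at the TCP along tool y, with a steady 0.8 mm lateral camera bias, the same as seen with the die. I lift and go to the pre-insertion pose, 35 mm short of home.

Request:
{"method": "step_arm", "body": {"commands": [[-0.005,0,0,0],[-0.015,0,0,0],[-0.03,0,0,0],[-0.05,0,0,0],[-0.07,0,0,0],[-0.08,0,0,0],[-0.08,0,0,0]]}}

```text
t: 12.93
tcp_pos: [0.472, -0.2423, 0.0848]
tool_rot: [0.506, 0.499, -0.499, 0.496]
force: [0.1, 0.0, -0.5]
finger_gap: 0.174
```

```bash
python3 - <<'E'
from h import *
go(.526,.0132,.085,-10.8)
E
```

```text
t 12.9333 tcp [ 0.472  -0.2423  0.0848] yaw -0.53 tilt [ 0.0031  0.0102 -0.9999] shift [ 0.0026  0.0516 -0.2559] turn 0.1792 n 0.261 f [ 0.08  0.01 -0.54] gap 0.174
```

Request:
{"method": "step_arm", "body": {"commands": [[0,0.006,-0.03,0.02],[0,0.012,-0.062,0.04],[0,0.019,-0.096,0.07],[0,0.026,-0.13,0.1],[0,0.033,-0.164,0.13],[0,0.04,-0.198,0.16],[0,0.046,-0.23,0.179],[0,0.05,-0.25,0.179]]}}

```text
t: 13.6
tcp_pos: [0.5235, 0.0104, 0.0866]
tool_rot: [0.547, 0.454, -0.542, 0.448]
force: [-0.1, 0.2, -0.2]
finger_gap: 0.175
```

Request:
{"method": "step_arm", "body": {"commands": [[0,0,0,0],[0,0,0,0]]}}

```text
t: 13.77
tcp_pos: [0.5226, 0.0119, 0.0857]
tool_rot: [0.546, 0.455, -0.542, 0.449]
force: [-0.6, 0.8, -0.7]
finger_gap: 0.175
```

```bash
python3 - <<'E'
from h import *
n='wrist'
c=optics.camera_params(n)
np.save(f'{n}12.npy',c,allow_pickle=True)
im=optics.snapshot(n);cv2.imwrite(f'pics/{n}12.png',im[:,:,::-1])
go(.526,.0132,.049,-10.8)
E
```

```text
t 13.8167 tcp [0.5228 0.0107 0.0858] yaw -10.63 tilt [-9.000e-04  1.130e-02 -9.999e-01] shift [ 0.0369  0.0028 -0.0026] turn 0.003 n 0.037 f [-0.22  0.32 -0.32] gap 0.177
```

View pics/wrist12.png

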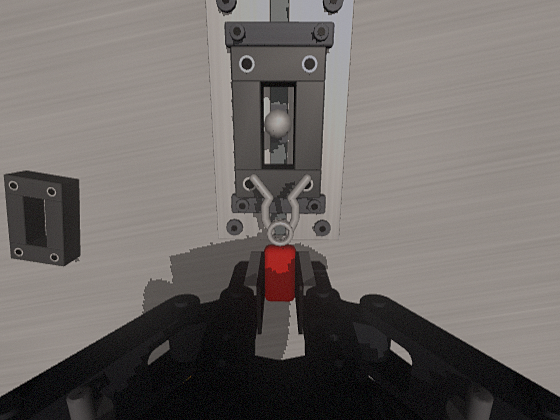

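```bash
python3 - <<'E'
from h import *
im=cv2.imread('pics/wrist12.png');crop(im,220,10,340,260,2.4,'w12c.png')
c=np.load('wrist12.npy',allow_pickle=True).item()
p0=np.array([.5226,.0119,.0857]);M=R.from_quat([.546,.455,-.542,.449]).as_matrix()
st=w(c,(278,124),.058);print(st,M.T@(st-p0))
d=np.mean([w(c,p,.046) for p in[(247,64),(310,64),(308,184),(249,184)]],0);print('die',d,M.T@(d-p0))
for px in[(255,178.5),(306.5,178.5)]: print(M.T@(w(c,px,.0857)-p0))
E
```

```text
[ 5.92662255e-01 -4.29927239e-04  5.80000000e-02] [ 0.02749848  0.07121569 -0.00044274]
die [ 5.90877575e-01 -1.77321666e-04  4.60000000e-02] [ 0.03950233  0.06944987 -0.00024689]
[-2.68266842e-05  4.65670999e-02 -1.11256681e-02]
[-0.00026386  0.04663459  0.01311211]
```

View pics/w12c.png

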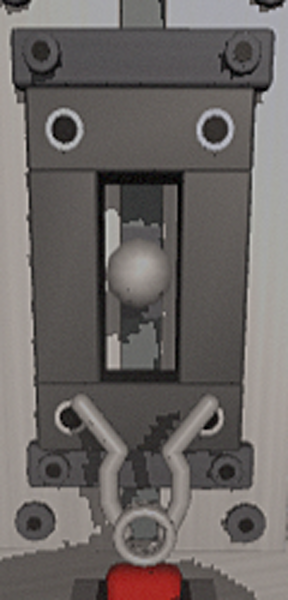

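Request:
{"method": "step_arm", "body": {"commands": [[0.01,0.001,-0.001,0.003],[0.02,0.002,-0.002,0.003],[0.028,0.0025,-0.0026,0.003],[0.033,0.0025,-0.0026,0.003],[0.036,0.0025,-0.0026,0.003],[0.036,0.0025,-0.0026,0.003],[0.036,0.0025,-0.0026,0.003]]}}

```text
t: 14.4
tcp_pos: [0.5256, 0.013, 0.0496]
tool_rot: [0.547, 0.454, -0.543, 0.447]
force: [-0.2, 0.1, -0.8]
finger_gap: 0.174
```

```bash
python3 - <<'E'
from h import *
n='wrist'
c=optics.camera_params(n)
np.save(f'{n}13.npy',c,allow_pickle=True)
im=optics.snapshot(n);cv2.imwrite(f'pics/{n}13.png',im[:,:,::-1])
im=optics.snapshot('scene');cv2.imwrite(f'pics/scene13.png',im[:,:,::-1])
im=cv2.imread('pics/scene13.png');crop(im,205,200,305,320,5,'s13c.png')
go(.526,.0132,.0495,-10.8)
E
```

```text
t 14.5 tcp [0.5259 0.0131 0.0501] yaw -10.81 tilt [-4.000e-04  1.120e-02 -9.999e-01] shift [ 0.0006  0.0001 -0.0001] turn -0.0001 n 0.001 f [ 0.14 -0.   -1.19] gap 0.173
```

View pics/wrist13.png

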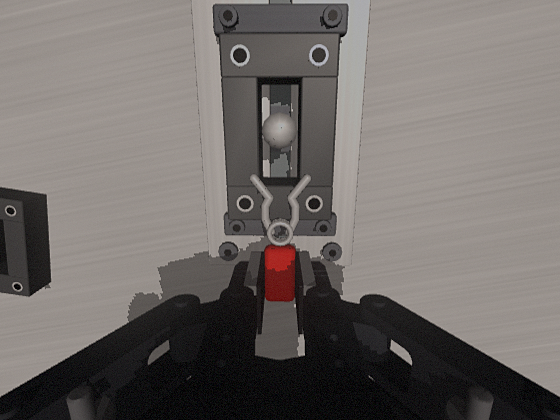

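View pics/s13c.png

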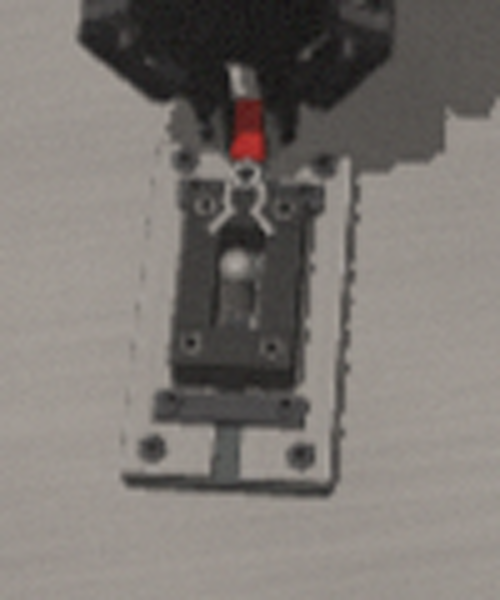

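The clip is centred on the stud (280 vs 279.5 px), clear and in front of the head. I advance 20 mm at 1 mm above the block.

Request:
{"method": "step_arm", "body": {"commands": [[0.0005,0.003,0,0],[0.0005,0.006,0,0],[0.0005,0.01,0,0],[0.0005,0.014,0,0],[0.0005,0.018,0,0],[0.0005,0.02,0,0],[0.0005,0.02,0,0],[0.0005,0.02,0,0]]}}

```text
t: 15.17
tcp_pos: [0.5455, 0.0094, 0.0495]
tool_rot: [0.547, 0.454, -0.542, 0.447]
force: [-0.3, 0.3, -1.2]
finger_gap: 0.171
```

```bash
python3 - <<'E'
from h import *
go(.5607,.0067,.0495,-10.8)
n='wrist'
c=optics.camera_params(n)
np.save(f'{n}14.npy',c,allow_pickle=True)
im=optics.snapshot(n);cv2.imwrite(f'pics/{n}14.png',im[:,:,::-1])
im=cv2.imread('pics/wrist14.png');crop(im,220,120,340,260,4,'w14c.png')
go(.5607,.0067,.0495,-10.8)
E
```

```text
t 15.1667 tcp [0.5455 0.0094 0.0495] yaw -10.81 tilt [-6.000e-04  1.120e-02 -9.999e-01] shift [-0.0001  0.0154 -0.0002] turn -0.0001 n 0.015 f [-0.28  0.3  -1.22] gap 0.171
t 15.2167 tcp [0.5453 0.0094 0.0495] yaw -10.81 tilt [-0.001   0.0113 -0.9999] shift [-0.0001  0.0157 -0.0002] turn -0.0001 n 0.016 f [-0.65 -0.19 -0.33] gap 0.175
```

View pics/w14c.png

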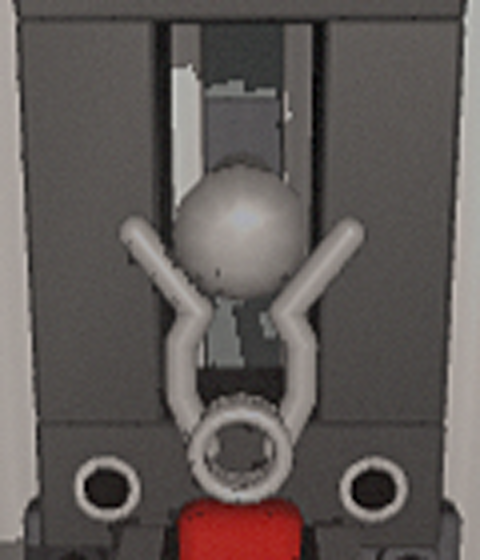

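The legs are entering under the head, centred. I continue in small steps.

Request:
{"method": "step_arm", "body": {"commands": [[0,0.002,0,0],[0,0.004,0,0],[0,0.005,0,0],[0,0.006,0,0],[0,0.006,0,0]]}}

```text
t: 15.63
tcp_pos: [0.5515, 0.0082, 0.0494]
tool_rot: [0.547, 0.454, -0.542, 0.447]
force: [0.1, 0.1, -0.5]
finger_gap: 0.174
```

Request:
{"method": "step_arm", "body": {"commands": [[0,0.0005,0,0],[0,0.001,0,0],[0,0.0015,0,0],[0,0.002,0,0],[0,0.002,0,0]]}}

```text
t: 16.05
tcp_pos: [0.5525, 0.0081, 0.0492]
tool_rot: [0.547, 0.455, -0.543, 0.447]
force: [-2.1, 0.4, -1.1]
finger_gap: 0.173
```

Request:
{"method": "step_arm", "body": {"commands": [[0,0.001,0,0],[0,0.0015,0,0],[0,0.002,0,0],[0,0.002,0,0]]}}

```text
t: 16.38
tcp_pos: [0.5532, 0.008, 0.0488]
tool_rot: [0.546, 0.455, -0.544, 0.446]
force: [-3.5, 0.8, 0.0]
finger_gap: 0.175
```

```bash
python3 - <<'E'
from h import *
go(.5607,.0067,.0495,-10.8)
n='wrist'
im=optics.snapshot(n);cv2.imwrite(f'pics/{n}15.png',im[:,:,::-1])
im=cv2.imread('pics/wrist15.png');crop(im,220,120,340,260,4,'w15c.png')
E
```

```text
t 16.3833 tcp [0.5532 0.008  0.0488] yaw -10.8 tilt [-0.0055  0.0122 -0.9999] shift [-0.0007  0.0076 -0.0001] turn 0.0001 n 0.008 f [-3.46  0.76  0.04] gap 0.175
```

View pics/w15c.png

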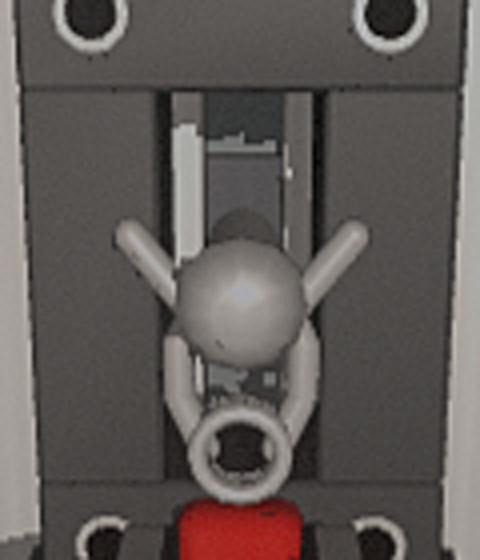

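Request:
{"method": "step_arm", "body": {"commands": [[-0.0004,0.002,0,0],[-0.0004,0.0025,0,0],[-0.0004,0.003,0,0],[-0.0004,0.003,0,0]]}}

```text
t: 16.77
tcp_pos: [0.5551, 0.0076, 0.0489]
tool_rot: [0.545, 0.456, -0.544, 0.445]
force: [-4.9, 1.8, -0.4]
finger_gap: 0.175
```

Request:
{"method": "step_arm", "body": {"commands": [[0,0.002,0,0],[0,0.0022,0,0],[0,0.0025,0,0],[0,0.0025,0,0]]}}

```text
t: 17.1
tcp_pos: [0.5605, 0.0065, 0.0494]
tool_rot: [0.547, 0.454, -0.543, 0.447]
force: [2.0, 0.2, -1.5]
finger_gap: 0.175
```

It snapped through. I look.

```bash
python3 - <<'E'
from h import *
go(.5607,.0067,.0490,-10.8)
n='wrist'
c=optics.camera_params(n)
np.save(f'{n}16.npy',c,allow_pickle=True)
im=optics.snapshot(n);cv2.imwrite(f'pics/{n}16.png',im[:,:,::-1])
im=cv2.imread('pics/wrist16.png');crop(im,220,120,340,260,4,'w16c.png')
go(.5607,.0067,.0490,-10.8)
E
```

```text
t 17.1 tcp [0.5605 0.0065 0.0494] yaw -10.81 tilt [-0.0014  0.0114 -0.9999] shift [ 0.0004  0.0002 -0.0002] turn -0.0001 n 0.001 f [ 2.04  0.23 -1.54] gap 0.175
t 17.15 tcp [0.5609 0.0064 0.0496] yaw -10.81 tilt [-8.000e-04  1.130e-02 -9.999e-01] shift [ 0.0006 -0.0003 -0.0002] turn -0.0002 n 0.001 f [ 1.14 -0.11 -0.38] gap 0.175
```

View pics/w16c.png

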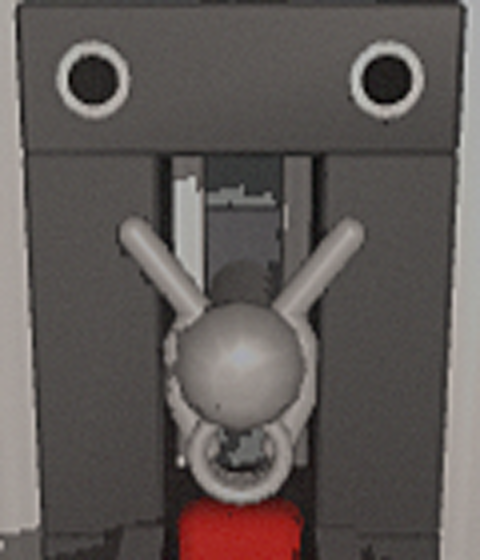

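```bash
python3 - <<'E'
from h import *
c=np.load('wrist16.npy',allow_pickle=True).item()
f=lambda a,b,z:w(c,(220+(a+.5)/4-.5,120+(b+.5)/4-.5),z)
st=f(240,367,.058);co=f(240,457,.053);print(st,co,np.linalg.norm((st-co)[:2]))
p0=np.array([.5605,.0065,.0494]);M=R.from_quat([.547,.454,-.543,.447]).as_matrix()
print(M.T@(st-p0),M.T@(co-p0))
E
```

```text
[ 5.92790205e-01 -2.18275680e-04  5.80000000e-02] [0.58024874 0.00222085 0.053     ] 0.012776445261120765
[-0.00873779  0.03294266  0.00043012] [-0.00368629  0.0201865   0.00044796]
```

Request:
{"method": "step_arm", "body": {"commands": [[0.0003,0.0005,0,0],[0.0003,0.001,0,0],[0.0003,0.001,0,0],[0.0003,0.001,0,0]]}}

```text
t: 17.48
tcp_pos: [0.5619, 0.0062, 0.0493]
tool_rot: [0.547, 0.454, -0.543, 0.447]
force: [-2.2, -0.8, -0.2]
finger_gap: 0.175
```

Request:
{"method": "step_arm", "body": {"commands": [[0.0003,0.0005,0,0],[0.0003,0.0008,0,0],[0.0003,0.0008,0,0]]}}

```text
t: 17.73
tcp_pos: [0.562, 0.0062, 0.0489]
tool_rot: [0.547, 0.454, -0.543, 0.447]
force: [-4.1, 0.4, 0.7]
finger_gap: 0.175
```

The coil is against the shank: the push climbs to 4 N with no travel. I relax, then release.

Request:
{"method": "step_arm", "body": {"commands": [[0.0003,0,0,0],[0.0006,0,0,0],[0.0006,0,0,0]]}}

```text
t: 17.98
tcp_pos: [0.562, 0.0063, 0.0484]
tool_rot: [0.547, 0.454, -0.543, 0.447]
force: [-2.8, 0.3, 0.4]
finger_gap: 0.177
```

Request:
{"method": "step_arm", "body": {"commands": [[0,0,0,0],[0,0,0,0],[0,0,0,0],[0,0,0,0],[0,0,0,0]], "jaw": 0.034}}

```text
t: 18.4
tcp_pos: [0.5627, 0.0061, 0.0485]
tool_rot: [0.547, 0.454, -0.543, 0.447]
force: [-0.2, -0.4, 0.6]
finger_gap: 0.398
```

```bash
python3 - <<'E'
from h import *
go(.5607,.0067,.0490,-10.8)
n='wrist'
c=optics.camera_params(n)
np.save(f'{n}17.npy',c,allow_pickle=True)
im=optics.snapshot(n);cv2.imwrite(f'pics/{n}17.png',im[:,:,::-1])
im=cv2.imread('pics/wrist17.png');crop(im,200,120,360,310,3,'w17c.png')
E
```

```text
t 18.4 tcp [0.5627 0.0061 0.0485] yaw -10.81 tilt [-8.000e-04  1.130e-02 -9.999e-01] shift [-0.0005 -0.0021 -0.0002] turn -0.0001 n 0.002 f [-0.16 -0.38  0.58] gap 0.398
```

View pics/w17c.png

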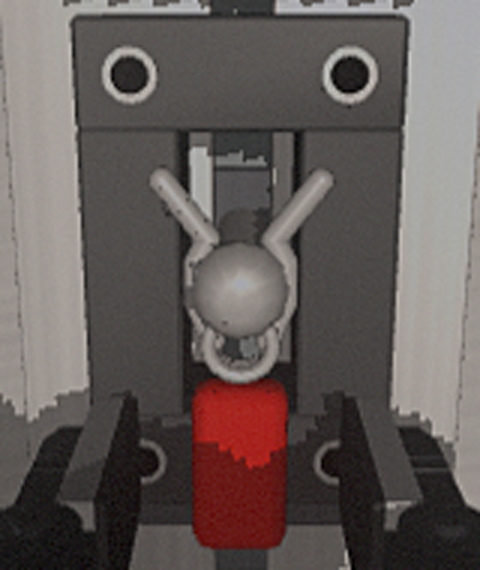

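Released, with the pads clear on both sides. I lift straight up and check from above.

Request:
{"method": "step_arm", "body": {"commands": [[-0.008,0,0,0],[-0.025,0,0,0],[-0.05,0,0,0],[-0.08,0,0,0],[-0.1,0,0,0],[-0.11,0,0,0],[-0.11,0,0,0],[-0.11,0,0,0]]}}

```text
t: 19.12
tcp_pos: [0.5625, 0.0049, 0.1587]
tool_rot: [0.547, 0.454, -0.542, 0.447]
force: [-1.4, -0.2, 0.6]
finger_gap: 0.403
```

```bash
python3 - <<'E'
from h import *
go(.5607,.0067,.160,-10.8)
n='wrist'
c=optics.camera_params(n)
np.save(f'{n}18.npy',c,allow_pickle=True)
im=optics.snapshot(n);cv2.imwrite(f'pics/{n}18.png',im[:,:,::-1])
im=cv2.imread('pics/wrist18.png');crop(im,210,60,350,260,3,'w18c.png')
for n in('scene','top'):
    im=optics.snapshot(n);cv2.imwrite(f'pics/{n}18.png',im[:,:,::-1])
E
```

```text
t 19.1167 tcp [0.5625 0.0049 0.1587] yaw -10.81 tilt [-6.000e-04  1.130e-02 -9.999e-01] shift [-0.0013 -0.0021 -0.0014] turn -0.0001 n 0.003 f [-1.36 -0.21  0.61] gap 0.403
```

View pics/w18c.png

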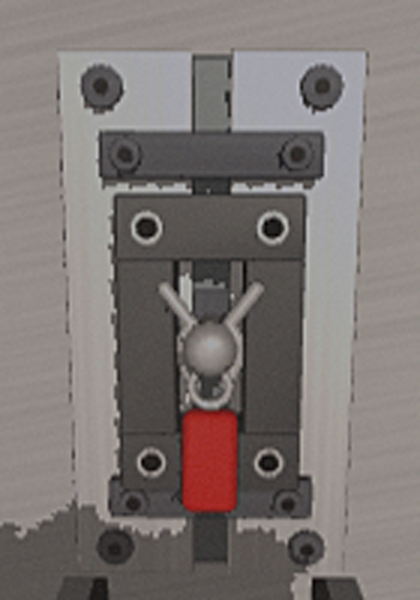

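View pics/scene18.png

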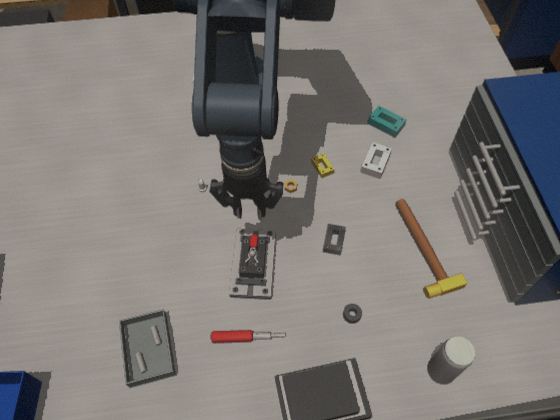

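```bash
python3 - <<'E'
from h import *
c=np.load('wrist18.npy',allow_pickle=True).item()
f=lambda pts,z:np.array([w(c,(210+(a+.5)/3-.5,60+(b+.5)/3-.5),z)[:2] for a,b in pts])
s=f([(102,87),(322,87),(306,547),(115,547)],.02).mean(0);d=f([(147,228),(273,228),(269,463),(151,463)],.046).mean(0)
y=np.radians(-10.8);A=np.array([[np.cos(y),np.sin(y)],[-np.sin(y),np.cos(y)]])
st=f([(211,348)],.058)[0]
tail=f([(182,411),(237,411),(237,511),(183,511)],.055)
tips=f([(164,287),(259,287)],.049)
print('die',A@(d-s),'stud',A@(st-s),'tail ctr',A@(tail.mean(0)-s),'tips',(A@(tips.mean(0)-s)),np.linalg.norm(tips[0]-tips[1]), np.linalg.norm(tail[0]-tail[3]))
# bystanders diff
a=cv2.imread('pics/scene0.png').astype(int);b=cv2.imread('pics/scene18.png').astype(int)
E
```

```text
die [-7.62468177e-04  7.40520230e-05] stud [ 0.00172566 -0.00032744] tail ctr [-3.08351856e-02  2.49311101e-05] tips [ 0.01690421 -0.00036041] 0.025803741100636563 0.02920211998382307
```

The last check agrees:
- **Die:** within 0.8 mm of the shoe centre.
- **Clip:** the tail is 32.6 mm behind the stud (33 nominal). The leg tips are 25.8 mm apart, the same as when relaxed.
- **Bystanders:** none appear to have moved.

I hand in.

```bash
python3 - <<'E'
from h import *
print(manip.sign_off())
E
```

```text
the job is handed in; nothing more can be done
None
```

The die block is seated over the stud and let go, and the clip is snapped onto the stud's shank and released. I handed the job in at about 19 s; no verdict was reported.

- **Die block:** I picked the large dark grey one and lowered it between the keeper bars. At touchdown the wrist force went from about -8 N to +2.5 N. The last wrist picture puts it 0.8 mm (x) and 0.1 mm (y) from the shoe centre.
- **Clip:** I gripped it by the red tail and slid it under the stud's head about 1 mm above the block. The highest push I read, between moves, was about 5 N before the snap and about 4 N when the coil met the shank.
- **Clip after release:** its tail is 32.6 mm behind the stud against the nominal 33 mm. The leg tips are 25.8 mm apart, the same as before the snap.
- **Bystanders:** they look unmoved in the last scene picture, by eye only; I did not measure them.
- **Disagreements:** the wrist and fixed cameras differed by 2 to 3 mm on the shoe's position. The wrist camera also showed a steady 0.8 mm sideways offset. I aligned the parts relative to each other in the wrist pictures to get around both.
- **Not measured directly:** the leg joint angles and the block's and clip's heights were only inferred from the pictures and tool height.

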